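Press a badge and hold it at the third click

TASK

On the badge press, slide the die carrier along its rail until it clicks into its station with the badge under the ram. Then press the lever down past the first two clicks to the third, no further, and finish while still holding it there against its spring. Leave the lever up until the carrier is home, and leave the other things on the counter where they are.

Things in the scene. Friction and masses are not known exactly. Their poses are not given: they have to be found in the camera images.
- press: Grey badge press, fixed. Origin on the counter below the ram axis; x points from its front (lever grip) to its back, y along the rail, z up. Rail: 84 mm wide in x, y -285 to +124 mm, 28 mm high. Column: x 70 to 130 mm, |y| under 35 mm, 220 mm high. Head: 50 mm wide in y, from the column to x = -21 mm, 120 to 170 mm high. Ram: 52 mm wide, underside 82 mm high at rest.
- carrier (a joint): Die carrier's position on the rail, m, growing to the press's +y. Starts loose in 0 to 0.03. Station at 0.110 (die under the ram): a sprung ball resists with 6 to 13 N from 15 mm before it, lets go about 7 mm before and pulls the carrier in. End stop 0.150, beyond the station. Friction 1.2 N. The carrier cannot be lifted out.
- post_top (a point): Centre of the top of the carrier's upright round black post (22 mm thick, 27 to 74 mm above the counter), by which the carrier is pushed or gripped. In the press's frame x = 0, y = carrier value - 225 mm; so at the station y = -115 mm. The carrier's aluminium plate (60 x 180 x 8 mm, top 27 mm high) reaches 20 mm past the post's axis.
- nest (a point): Centre of the top of the white badge (50 mm wide) in the carrier's round steel die (58 mm wide), 49 mm above the counter, 115 mm from the post's axis along the press's +y. At the station it is right below the ram.
- lever (a joint): Press lever's angle, rad: 0 is up, at rest; grows as it is pressed down. Clicks at 0.20, 0.40 and 0.60 (the third); more travel follows, to a stop at 0.78, and past 0.70 it is in the next click, too far. Let go, its spring drives it back to 0 from any click. Pressing straight down on the bar takes about 5 to 16 N, swinging by about 4 N up and down at each click.
- handle: The lever's steel arm (14 mm thick) with a black cross bar at its end. Origin on the hinge axis, which lies along the press's y at x = +80 mm, 200 mm above the counter. From there the arm runs 170 mm to the front (-x) to the bar's centre, 0.40 rad above level at lever 0, 0.20 rad below level at the third click.
- grip (a point): Centre of the lever's cross bar, 24 mm thick, 100 mm long, along the press's y. In the press's frame, at lever value q: x = 80 - 170 cos(0.4 - q) mm, height 200 + 170 sin(0.4 - q) mm: x -77, height 266 at rest; x -87, height 166 at the third click.
- dish: Empty steel dish, 90 mm wide, 30 mm tall; origin under its centre. It is a bystander.
- car: Wooden toy car, 100 x 58 mm, 59 mm tall; origin under its centre. It is a bystander.
- toybox: Boxed toy, pink carton 60 x 100 mm, 100 mm tall; origin under its centre. It is a bystander.
- jar: Glass jar with a steel lid, 60 mm wide, 75 mm tall; origin under its centre. It is a bystander.
- skittle: Wooden skittle, 48 mm wide, 105 mm tall; origin under its centre. It is a bystander.
- driver: Screwdriver lying on the counter, 160 mm long; origin under its middle. It is a bystander.
- stacker: Toy stack of three rings on a round foot 80 mm wide, 76 mm tall; origin under its centre. It is a bystander.

How it is judged (in metres and radians):
On the way, in this order (a step that is already met when the one before it is completed fails the run):
1. the carrier is clicked into its station under the ram, the lever still up (value of joint carrier between 0.106 and 0.114 m and value of joint lever below 0.1 rad), for 0.3 s.
2. the robot presses the lever down to the third click and holds it there (value of joint carrier between 0.106 and 0.114 m and value of joint lever between 0.53 and 0.67 rad and contact force between any of the fingers, the arm and handle above 2 N), for 0.5 s.
At the end, for the whole second after the job is handed in: The carrier is in its station (joint 0.110 within 4 mm), the lever is at its third click (0.53 to 0.67 rad) and still, the robot bears on the lever with more than 2 N, and no bystander lies more than 40 mm from where it was (all of step 2 and velocity of joint lever between -0.15 and 0.15 rad/s and distance of each of dish, car, toybox, jar, skittle, driver, stacker from where it was at the start of the episode below 0.04 m); the arm keeps its last pose, push and grip.
It fails at once if the lever is pressed (beyond 0.14 rad) while the carrier is more than 6 mm from its station (value of joint lever above 0.14 rad and not (value of joint carrier between 0.104 and 0.116 m)).
It fails at once if the lever is forced past the third click (beyond 0.71 rad) (value of joint lever above 0.71 rad).
It fails at once if a bystander is shoved more than 40 mm or knocked over (distance of any of dish, car, toybox, jar, skittle, driver, stacker from where it was at the start of the episode above 0.04 m or angle between any of dish, car, toybox, jar, skittle, stacker's own z axis and vertical above 0.6 rad).
It also fails if it takes over 48 s, if anything falls off the work surface, if the arm or the gripper's body presses on something with over 40 N, if the wrist force passes 120 N, or if a joint passes its speed limit or range.

ROBOT

A 6-joint arm with a two-finger parallel gripper is mounted at the origin on the work surface. World frame = base frame: x ahead of the robot, y to its left, z up, the work surface at z = 0. Lengths are in m, angles in degrees, forces in N, time in s.
With the tool pointing down it reaches from about 0.375 to 0.9 m from the base axis. Payload 3.1 kg.
Tool frame: the origin (TCP) lies on the centre line of the jaws, within the pads' length; the fingertips stand 25 mm ahead of it and the grasp point (between the pads) lies 6 mm ahead of it; z points along the fingers, y is the line along which they close (so a half turn about z gives the same grasp; the last joint's range is limited). The gripper opens to 87 mm and grips with 3 to 60 N. Pads are 19 mm wide; open, the fingers measure 117 mm over their backs; the gripper's body (75 mm by 190 mm) begins 51 mm behind the grasp point.
Start: joints at [59.903, 30.224, 82.088, -0, 67.689, -10.227], TCP at [0.212, 0.588, 0.248] pointing down, gripper open.
Joint ranges: [-176.69, 176.69], [-43.24, 126.21], [12.49, 139.97], [-82, 262], [0, 151.66], [-163.58, 163.58]. Speed limits (degrees/s): [159.86, 159.86, 180, 180, 180, 180].

INTERFACE

Orientations are given as a 3x3 rotation matrix whose columns are the frame's x, y, z axes.
In Python, from rig import * gives the robot as it stands.
- The arm moves only by the tool step_arm, never from a script. Its argument "steps" is a list of rows, each a list of 7 numbers: the shift along the tool's x, y, z normalised to -1 to 1, where 1 is 0.3 m, then the turn, a rotation vector about the tool's x, y, z normalised to -1 to 1, where 1 is 45 degrees, then the gripper's target within -1 to 1 (shut at 1, half-way at 0, fully open at -1). A call has 1 to 8 rows; each row is the pose to reach, as a shift and turn from the pose commanded when the call began, along the tool's axes at that moment; what a row does not reach only later rows make up. A row lasts 1/12 s, in which the tool goes at most 41.7 mm and 7.16 degrees, less where a joint would pass 70% of its speed; a pose out of reach is approached as far as the arm can. A call with a number of a shift or a turn outside -1 to 1 is refused whole. A call with a gripper value outside its range is refused whole. The fingers move at their own pace and stop on an object; the grip force is fixed at half the most. Time passes only in rows, so rows that repeat a pose let the fingers close. It gives the time, the measured TCP pose, the force, the opening and the grip force at its end, in the units of the state.
- read_state(): the state, without advancing time (a new reading comes with each control period).
- capture(name): name is "scene" or "top"; returns a dict with "image" (420x560x3 uint8, red, green, blue), "vertical_fov" (degrees; the focal length in pixels is half the picture's height over the tangent of half this angle, whatever the lens; pixels are square), "cx", "cy" (the principal point, pixels), "k1" (the pictures are not rectified: a ray, as slopes to the right and down, at radius r is drawn at 1 + k1 r^2 times it, then the intrinsics apply), "world_from_camera" (4x4, takes a point from camera to world coordinates). Camera axes: x right, y down, z forward; pixel columns grow to the right and rows downward; lengths in m; the calibration is good to about 2 mm. A picture is of the moment at which its call begins. There is no depth.
- hand_in(): hands the job in; it is judged then, once.
The state is a dict: "time_s": time; "joint_positions": joint angles; "qvel": joint speeds; "tau": joint torques, N m; "position": TCP position; "tcp_rot": TCP orientation; "force": force on the tool from outside, world axes, zero at the start; "moment": the same for the moment, N m; "opening": opening from 0.0 (shut) to 1.0 (fully open); "grasp_force": force on a finger pad.
Only numpy, scipy, OpenCV 4.12 (cv2) and the standard library are available. Lean on these libraries where they do the work, as an engineer would, in place of code of your own. Each camera call takes 0.05 s, during which the arm holds its last target. There are 200 camera calls.

## Working session

There is one attempt and no reset: what is moved stays moved. The work goes in short steps, Python scripts to look and compute and a tool call to move; the robot and the scene stay as the last step left them, time stands still between calls to the robot, and variables do not carry over. Pictures are saved under pics/ and viewed, at most 10 in all, crops included, and the job is handed in when it is done.

Besides the shell and the picture viewer there is one more tool, called after "Call:" by a JSON object that holds its "method" and its "body", one argument or row to a line. step_arm: Moves the arm, as the interface text tells. Scaled input: -1 to 1 covers 0.3 m each way for a shift and 45 degrees each way for a turn. Its arguments: {"type":"object","properties":{"steps":{"type":"array"}},"required":["steps"]}

```bash
mkdir -p pics; cat > h.py <<'E'
from rig import *
import numpy as np, cv2
def ray(c,u,v):
    f=c["image"].shape[0]/2/np.tan(np.radians(c["vertical_fov"])/2)
    K=np.array([[f,0,c["cx"]],[0,f,c["cy"]],[0,0,1]])
    p=cv2.undistortPoints(np.array([[[u,v]]],float),K,np.array([c["k1"],0,0,0.]))[0,0]
    T=np.array(c["world_from_camera"]); return T[:3,3],T[:3,:3]@[p[0],p[1],1]
def at(c,u,v,z):
    o,d=ray(c,u,v); return o+d*(z-o[2])/d[2]
def proj(c,P):
    f=c["image"].shape[0]/2/np.tan(np.radians(c["vertical_fov"])/2)
    T=np.linalg.inv(np.array(c["world_from_camera"])); K=np.array([[f,0,c["cx"]],[0,f,c["cy"]],[0,0,1]])
    P=np.array(P,float).reshape(-1,3)
    return cv2.projectPoints(P,cv2.Rodrigues(T[:3,:3])[0],T[:3,3],K,np.array([c["k1"],0,0,0.]))[0][:,0]
def save(c,n): cv2.imwrite(f"pics/{n}.png",c["image"][:,:,::-1])
E
python3 - <<'E'
from h import *
for n in("scene","top"):
    c=capture(n); save(c,n+"0"); print(n,c["vertical_fov"],c["k1"],np.round(c["world_from_camera"],3).tolist())
s=read_state(); print(s["time_s"],s["position"],np.round(s["tcp_rot"],3).tolist(),s["opening"])
E
```

```text
scene 52.22132576248266 -0.09906343603144514 [[-0.831, 0.355, -0.427, 1.052], [0.555, 0.51, -0.657, 0.754], [-0.015, -0.784, -0.621, 0.853], [0.0, 0.0, 0.0, 1.0]]
top 44.55307391286751 0.04466286254985105 [[0.028, -0.995, 0.098, 0.46], [-0.999, -0.026, 0.02, 0.032], [-0.017, -0.098, -0.995, 1.466], [0.0, 0.0, 0.0, 1.0]]
0.1 [0.21209805 0.58726719 0.24666277] [[-0.94, 0.34, -0.001], [0.34, 0.94, -0.002], [0.0, -0.002, -1.0]] 0.9996799743677401
```

View pics/scene0.png

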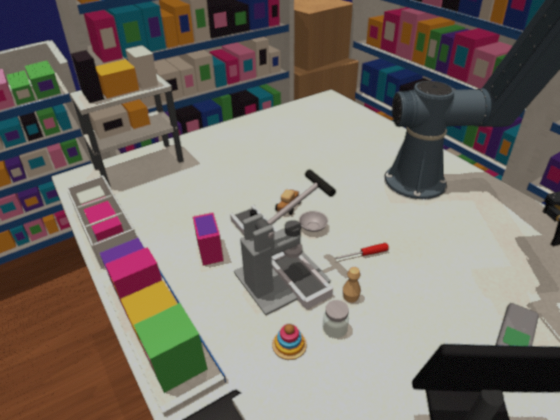

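View pics/top0.png

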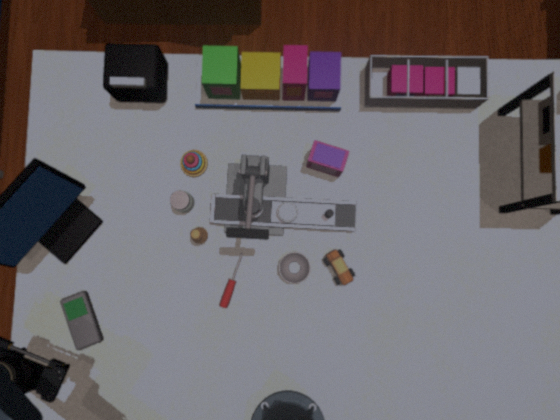

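Top view: the post is near (328,213), the badge near (287,211), and the bar near (248,233). The rail runs roughly along image x, so the press's +y is about world +y and its x about world +x. I'll measure these on an enlarged crop.

```bash
python3 - <<'E'
from h import *
c=capture("top"); im=c["image"]
cr=cv2.resize(im[140:290,180:370],None,fx=4,fy=4,interpolation=cv2.INTER_CUBIC); cv2.imwrite("pics/crop.png",cr[:,:,::-1])
g=cv2.cvtColor(im,cv2.COLOR_RGB2GRAY)
for n,(x0,y0,x1,y1),z in(("post",(316,203,338,222),.074),("bar",(222,224,275,241),.266)):
    sub=g[y0:y1,x0:x1]; m=(sub<60).astype(np.uint8)
    k,l,st,ce=cv2.connectedComponentsWithStats(m); i=1+np.argmax(st[1:,4]); u=ce[i]+[x0,y0]
    ang=cv2.minAreaRect(np.argwhere(l==i)[:,::-1].astype(np.float32))
    print(n,u,st[i],ang,at(c,*u,z))
print("nest",at(c,287.5,211,.049))
E
```

```text
post [327.18181818 214.27272727] [ 9  8  5  7 22] ((11.0, 11.0), (6.0, 4.0), 90.0) [ 0.58561045 -0.09423191  0.074     ]
bar [246.66216216 232.73513514] [  4   3  43  12 370] ((25.006391525268555, 8.340255737304688), (42.08634948730469, 10.11191463470459), 2.2906100749969482) [0.51997594 0.11060409 0.266     ]
nest [0.59411262 0.01342789 0.049     ]
```

View pics/crop.png

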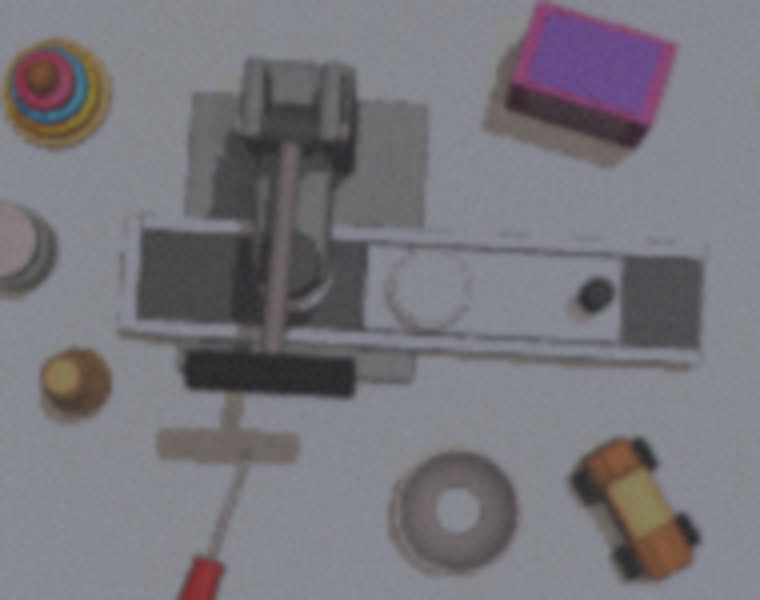

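The crop shows the post top at about (600,290), the badge at about (429,289), and the bar ends at about (185,370) and (355,376). The dish and car lie on the -x side of the carrier, away from the post.

```bash
python3 - <<'E'
from h import *
c=capture("top")
P=lambda x,y,z:at(c,180+x/4,140+y/4,z)
post=P(600,290,.074);nest=P(429,289,.049)
print("post",post,"nest",nest,np.linalg.norm((post-nest)[:2]))
d=nest-post
r=[P(120,332,.028)-P(695,362,.028), P(140,228,.028)-P(700,255,.028),P(185,370,.27)-P(355,376,.27),d]
for v in r: print("yaw",np.degrees(np.arctan2(-v[0],v[1])),np.linalg.norm(v[:2]))
print("bar",P(270,374,.27), "dish",P(458,512,.01),"car",P(637,505,.04),"railcorners",P(120,332,.028),P(695,362,.028),P(700,250,.028))
E
```

```text
post [ 0.590648   -0.10178933  0.074     ] nest [0.59061342 0.01403605 0.049     ] 0.11582538587881644
yaw -1.4713553924238236 0.4036077540706503
yaw -1.3173362819971939 0.39495315846465284
yaw -0.5015083135964769 0.09935323883904157
yaw 0.017107676977070628 0.11582538587881644
bar [0.51804347 0.10832748 0.27      ] dish [ 0.43708048 -0.01067756  0.01      ] car [ 0.44587797 -0.13275604  0.04      ] railcorners [0.55653829 0.23031843 0.028     ] [ 0.54617479 -0.17315625  0.028     ] [ 0.62500617 -0.17574945  0.028     ]
```

```bash
cat >> h.py <<'E'
def norm(p,yaw=None,R=None,p0=None):
    "normalised shift/turn from pose (R,p0) to p with tool down, tool y at yaw deg from world x"
    from scipy.spatial.transform import Rotation as Ro
    s=read_state(); R=s["tcp_rot"] if R is None else R; p0=s["position"] if p0 is None else p0
    R=np.array(R); sh=R.T@(np.array(p)-p0)/.3; t=np.zeros(3); Rt=R
    if yaw is not None:
        a=np.radians(yaw); y=np.array([np.cos(a),np.sin(a),0]); z=np.array([0,0,-1.]); Rt=np.c_[np.cross(y,z),y,z]
        t=np.degrees(Ro.from_matrix(R.T@Rt).as_rotvec())/45
    return np.round(np.r_[sh,t],3).tolist(),Rt
E
python3 - <<'E'
from h import *
a,R=norm([.33,.36,.36],40);print(a)
b,R=norm([.46,.09,.36],10,R,[.33,.36,.36]);print(b)
print(norm([.587,-.142,.30],-1.3,R,[.46,.09,.36])[0])
E
```

```text
[-0.627, -0.58, -0.376, -0.002, 0.0, 0.67]
[-0.968, -0.247, 0.0, 0.0, 0.0, 0.667]
[-0.835, 0.283, 0.2, 0.0, 0.0, 0.251]
```

Call:
{"method": "step_arm", "body": {
  "steps": [
    [-0.63, -0.58, -0.38, 0, 0, 0.67, 1],
    [-0.63, -0.58, -0.38, 0, 0, 0.67, 1],
    [-0.63, -0.58, -0.38, 0, 0, 0.67, 1],
    [-0.63, -0.58, -0.38, 0, 0, 0.67, 1],
    [-0.63, -0.58, -0.38, 0, 0, 0.67, 1],
    [-0.63, -0.58, -0.38, 0, 0, 0.67, 1],
    [-0.63, -0.58, -0.38, 0, 0, 0.67, 1],
    [-0.63, -0.58, -0.38, 0, 0, 0.67, 1]
  ]
}}

```text
time_s: 0.87
position: [0.3341, 0.3569, 0.3643]
tcp_rot: [[-0.639, 0.769, 0.006], [0.77, 0.639, 0.001], [-0.003, 0.005, -1.0]]
force: [-0.3, 1.0, 0.2]
opening: 0.478
grasp_force: 0.0
```

Call:
{"method": "step_arm", "body": {
  "steps": [
    [-0.97, -0.25, 0, 0, 0, 0.67, 1],
    [-0.97, -0.25, 0, 0, 0, 0.67, 1],
    [-0.97, -0.25, 0, 0, 0, 0.67, 1],
    [-0.97, -0.25, 0, 0, 0, 0.67, 1],
    [-0.97, -0.25, 0, 0, 0, 0.67, 1],
    [-0.97, -0.25, 0, 0, 0, 0.67, 1],
    [-0.97, -0.25, 0, 0, 0, 0.67, 1],
    [-0.97, -0.25, 0, 0, 0, 0.67, 1]
  ]
}}

```text
time_s: 1.53
position: [0.4633, 0.0843, 0.3612]
tcp_rot: [[-0.166, 0.986, 0.002], [0.986, 0.166, -0.003], [-0.003, 0.002, -1.0]]
force: [0.3, -0.1, -0.3]
opening: 0.008
grasp_force: 0.0
```

Call:
{"method": "step_arm", "body": {
  "steps": [
    [-0.83, 0.28, 0, 0, 0, 0.25, 1],
    [-0.83, 0.28, 0, 0, 0, 0.25, 1],
    [-0.83, 0.28, 0, 0, 0, 0.25, 1],
    [-0.83, 0.28, 0, 0, 0, 0.25, 1],
    [-0.83, 0.28, 0, 0, 0, 0.25, 1],
    [-0.83, 0.28, 0.1, 0, 0, 0.25, 1],
    [-0.83, 0.28, 0.2, 0, 0, 0.25, 1],
    [-0.83, 0.28, 0.2, 0, 0, 0.25, 1]
  ]
}}

```text
time_s: 2.2
position: [0.5845, -0.1439, 0.2941]
tcp_rot: [[0.028, 1.0, -0.01], [1.0, -0.028, 0.004], [0.004, -0.01, -1.0]]
force: [-1.1, 0.1, -1.6]
opening: 0.008
grasp_force: 0.0
```

Call:
{"method": "step_arm", "body": {
  "steps": [
    [0, 0, 0.14, 0, 0, 0, 1],
    [0, 0, 0.28, 0, 0, 0, 1],
    [0, 0, 0.42, 0, 0, 0, 1],
    [0, 0, 0.52, 0, 0, 0, 1],
    [0, 0, 0.6, 0, 0, 0, 1],
    [0, 0, 0.68, 0, 0, 0, 1],
    [0, 0, 0.68, 0, 0, 0, 1],
    [0, 0, 0.68, 0, 0, 0, 1]
  ]
}}

```text
time_s: 2.87
position: [0.5852, -0.1405, 0.0969]
tcp_rot: [[0.024, 1.0, -0.003], [1.0, -0.024, 0.002], [0.002, -0.003, -1.0]]
force: [0.6, 0.3, 0.3]
opening: 0.007
grasp_force: 0.0
```

```bash
python3 - <<'E'
from h import *
c=capture("scene"); im=c["image"]; cv2.imwrite("pics/s1.png",cv2.resize(im[140:340,180:440],None,fx=3,fy=3,interpolation=cv2.INTER_CUBIC)[:,:,::-1])
p=np.array(read_state()["position"]); print(p,(proj(c,[p-[0,0,.025],[.589,-.102,.074]])-[180,140])*3)
E
```

```text
[ 0.58631125 -0.14126907  0.09833542] [[201.43439336 188.96137611]
 [219.43704665 209.82781886]]
```

View pics/s1.png

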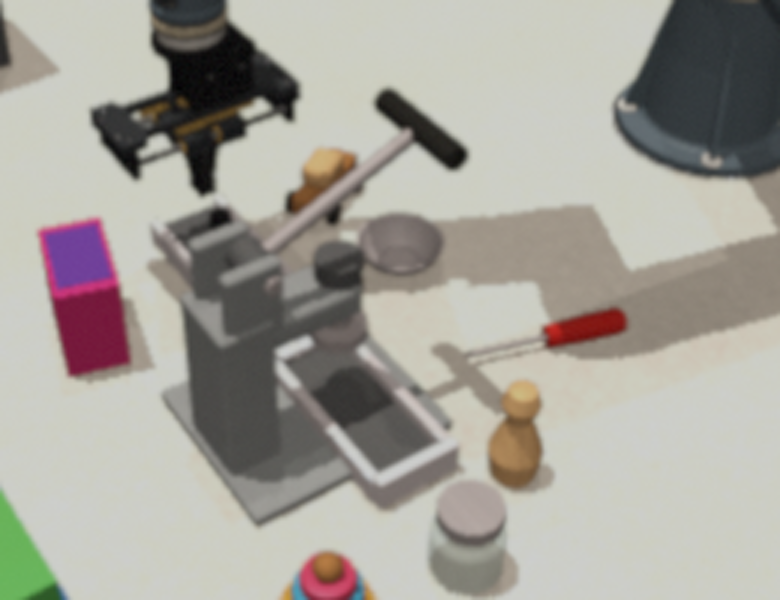

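The fingertip is seen at (203,188), against a projection of (201,189). It is behind the post, which is at about (217,212). I'll descend and push.

Call:
{"method": "step_arm", "body": {
  "steps": [
    [0, 0, 0.1, 0, 0, 0, 1],
    [0.0, 0.01, 0.1, 0, 0, 0, 1],
    [0.05, 0.01, 0.1, 0, 0, 0, 1],
    [0.1, 0.01, 0.1, 0, 0, 0, 1],
    [0.15, 0.01, 0.1, 0, 0, 0, 1],
    [0.2, 0.01, 0.1, 0, 0, 0, 1],
    [0.25, 0.01, 0.1, 0, 0, 0, 1],
    [0.28, 0.01, 0.1, 0, 0, 0, 1]
  ]
}}

```text
time_s: 3.58
position: [0.5914, -0.0557, 0.0686]
tcp_rot: [[0.023, 1.0, 0.002], [1.0, -0.023, 0.0], [0.0, 0.002, -1.0]]
force: [0.9, -2.0, 1.3]
opening: 0.002
grasp_force: 0.9
```

Call:
{"method": "step_arm", "body": {
  "steps": [
    [0.02, 0, 0, 0, 0, 0, 1],
    [0.03, 0, 0, 0, 0, 0, 1],
    [0.03, 0, 0, 0, 0, 0, 1]
  ]
}}

```text
time_s: 3.83
position: [0.5906, -0.0483, 0.0675]
tcp_rot: [[0.024, 1.0, -0.001], [1.0, -0.024, 0.001], [0.001, -0.001, -1.0]]
force: [0.1, 0.6, 0.2]
opening: 0.004
grasp_force: 0.0
```

Call:
{"method": "step_arm", "body": {
  "steps": [
    [0.007, 0, 0, 0, 0, 0, 1],
    [0.013, 0, 0, 0, 0, 0, 1],
    [0.013, 0, 0, 0, 0, 0, 1]
  ]
}}

```text
time_s: 4.08
position: [0.5906, -0.0456, 0.0672]
tcp_rot: [[0.026, 1.0, -0.001], [1.0, -0.026, 0.0], [0.0, -0.001, -1.0]]
force: [0.0, -0.1, 0.2]
opening: 0.003
grasp_force: 0.1
```

Call:
{"method": "step_arm", "body": {
  "steps": [
    [0.007, 0, 0, 0, 0, 0, 1],
    [0.013, 0, 0, 0, 0, 0, 1],
    [0.013, 0, 0, 0, 0, 0, 1]
  ]
}}

```text
time_s: 4.33
position: [0.5909, -0.0417, 0.0673]
tcp_rot: [[0.025, 1.0, -0.001], [1.0, -0.025, -0.0], [-0.0, -0.001, -1.0]]
force: [-0.4, -0.9, -0.6]
opening: 0.007
grasp_force: 0.6
```

```bash
python3 - <<'E'
from h import *
c=capture("top"); im=c["image"]; cv2.imwrite("pics/t2.png",cv2.resize(im[140:290,180:370],None,fx=4,fy=4,interpolation=cv2.INTER_CUBIC)[:,:,::-1])
s=read_state();print(s["position"],s["force"])
E
```

```text
[ 0.59094537 -0.04170398  0.06731901] [-0.56046244 -1.77431914 -1.00104535]
```

View pics/t2.png

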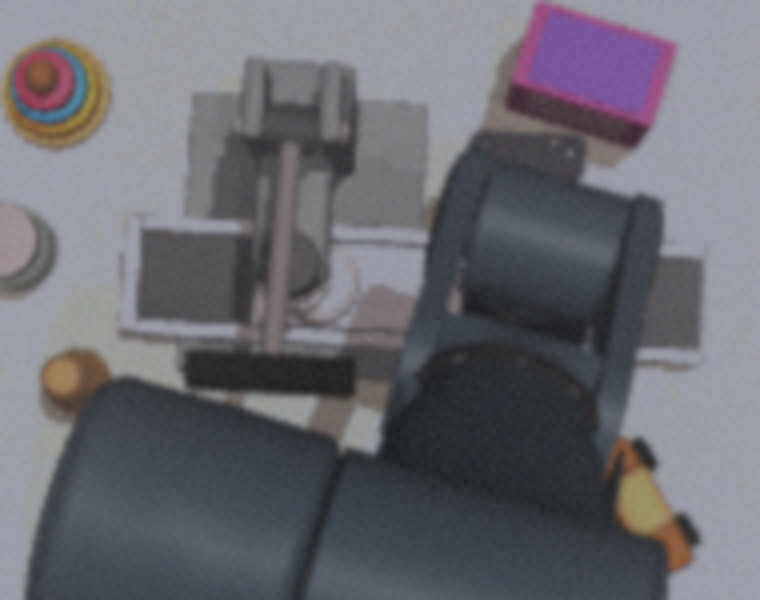

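Top view: the carrier has moved. The die's right edge is now near (360,290), so its centre is near 320, putting the carrier at about 0.09. I'll push on gently.

Call:
{"method": "step_arm", "body": {
  "steps": [
    [0.007, 0, 0, 0, 0, 0, 1],
    [0.013, 0, 0, 0, 0, 0, 1],
    [0.013, 0, 0, 0, 0, 0, 1]
  ]
}}

```text
time_s: 4.63
position: [0.5911, -0.0403, 0.0675]
tcp_rot: [[0.023, 1.0, -0.001], [1.0, -0.023, -0.005], [-0.005, -0.001, -1.0]]
force: [-2.0, -11.3, -0.7]
opening: 0.003
grasp_force: 4.7
```

Call:
{"method": "step_arm", "body": {
  "steps": [
    [0.007, 0, 0, 0, 0, 0, 1],
    [0.01, 0, 0, 0, 0, 0, 1],
    [0.01, 0, 0, 0, 0, 0, 1]
  ]
}}

```text
time_s: 4.88
position: [0.5911, -0.0398, 0.0675]
tcp_rot: [[0.022, 1.0, -0.001], [1.0, -0.022, -0.008], [-0.008, -0.001, -1.0]]
force: [-3.8, -18.7, -1.0]
opening: 0.005
grasp_force: 7.9
```

```bash
python3 - <<'E'
from h import *
c=capture("scene"); im=c["image"]; cv2.imwrite("pics/s3.png",cv2.resize(im[150:310,180:370],None,fx=4,fy=3.7,interpolation=cv2.INTER_CUBIC)[:,:,::-1])
s=read_state();print(s["position"],s["force"],s["moment"],s["tau"],s["joint_positions"])
E
```

```text
[ 0.59115877 -0.03976901  0.06749429] [ -3.27082376 -17.65232464  -1.29296931] [-3.08340103  0.65215771 -0.05726538] [ 10.86760193 -46.03303313 -10.13682157   3.6384818    0.21987555
  -0.05821084] [-14.43536027  42.13942966  94.23574136  -0.63569488  43.57642594
 -12.71456828]
```

View pics/s3.png

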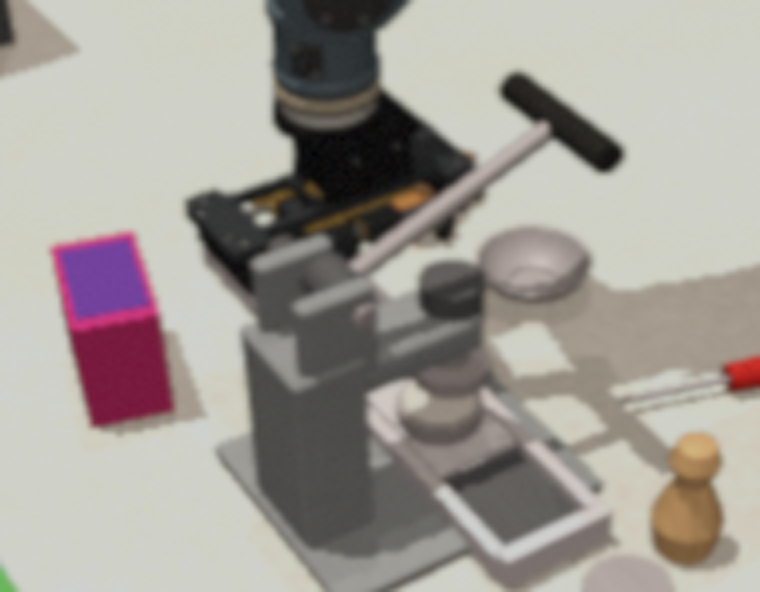

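```bash
python3 - <<'E'
from h import *
c=capture("scene"); im=c["image"]
a=cv2.resize(im[225:275,262:312],None,fx=12,fy=12,interpolation=cv2.INTER_CUBIC); t=capture("top")
b=cv2.resize(t["image"][195:225,240:290],None,fx=12,fy=12,interpolation=cv2.INTER_CUBIC)
a=a[:,:,::-1].copy();b=b[:,:,::-1].copy()
# overlay predicted badge (z .049, r 25mm) and die (r 29) circles for carrier 0.095 (red) and 0.110 (green)
o=np.array([.592,.108]); ya=np.array([.023,1])
th=np.linspace(0,6.28,60)
for q,col in((.095,(0,0,255)),(.110,(0,255,0))):
    n=o+ya*(q-.110)
    P=np.c_[n[0]+.029*np.cos(th),n[1]+.029*np.sin(th),np.full(60,.047)]
    for cc,img,x0,y0 in((c,a,262,225),(t,b,240,195)):
        cv2.polylines(img,[np.int32((proj(cc,P)-[x0,y0]+.5)*12)],False,col,1)
cv2.imwrite("pics/ab.png",np.hstack([cv2.resize(a,(400,400)),cv2.resize(b,(400,240))[0:240] if 0 else np.vstack([cv2.resize(b,(400,240)),np.zeros((160,400,3),np.uint8)])]))
E
```

```text
(no output)
```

View pics/ab.png

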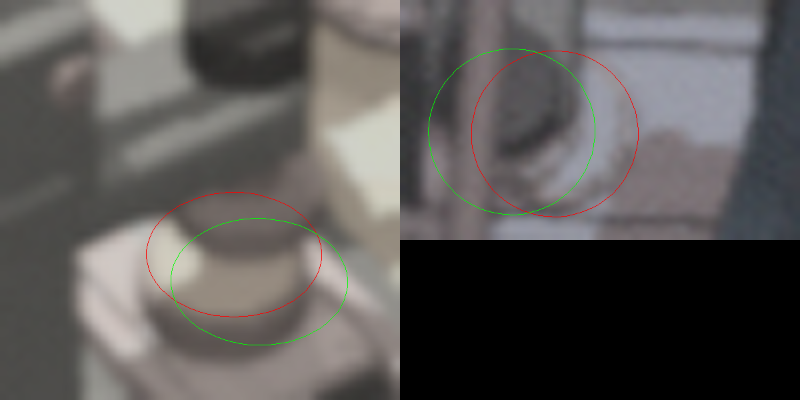

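The die matches the red circle (carrier at about 0.095). It is at the start of the ball's resistance and about 15 mm short of home, so I'll keep pushing.

Call:
{"method": "step_arm", "body": {
  "steps": [
    [0.005, 0, 0, 0, 0, 0, 1],
    [0.01, 0, 0, 0, 0, 0, 1],
    [0.01, 0, 0, 0, 0, 0, 1]
  ]
}}

```text
time_s: 5.28
position: [0.5912, -0.0338, 0.0674]
tcp_rot: [[0.025, 1.0, -0.001], [1.0, -0.025, -0.002], [-0.002, -0.001, -1.0]]
force: [-0.8, -4.9, -0.2]
opening: 0.007
grasp_force: 1.9
```

Call:
{"method": "step_arm", "body": {
  "steps": [
    [0.005, 0, 0, 0, 0, 0, 1],
    [0.007, 0, 0, 0, 0, 0, 1],
    [0.007, 0, 0, 0, 0, 0, 1]
  ]
}}

```text
time_s: 5.53
position: [0.5915, -0.0295, 0.0675]
tcp_rot: [[0.025, 1.0, -0.0], [1.0, -0.025, 0.0], [0.0, -0.0, -1.0]]
force: [-0.2, -1.2, 0.1]
opening: 0.005
grasp_force: 0.5
```

Call:
{"method": "step_arm", "body": {
  "steps": [
    [0.004, 0, 0, 0, 0, 0, 1],
    [0.007, 0, 0, 0, 0, 0, 1],
    [0.007, 0, 0, 0, 0, 0, 1]
  ]
}}

```text
time_s: 5.78
position: [0.5918, -0.0273, 0.0676]
tcp_rot: [[0.024, 1.0, 0.0], [1.0, -0.024, -0.0], [-0.0, 0.0, -1.0]]
force: [-0.8, -1.8, -1.0]
opening: 0.005
grasp_force: 0.9
```

```bash
python3 - <<'E'
from h import *
c=capture("scene"); im=c["image"]
a=cv2.resize(im[225:275,262:312],None,fx=12,fy=12,interpolation=cv2.INTER_CUBIC)[:,:,::-1].copy()
o=np.array([.592,.108]); ya=np.array([.023,1]);th=np.linspace(0,6.28,60)
for q,col in((.095,(0,0,255)),(.110,(0,255,0))):
    n=o+ya*(q-.110);P=np.c_[n[0]+.029*np.cos(th),n[1]+.029*np.sin(th),np.full(60,.047)]
    cv2.polylines(a,[np.int32((proj(c,P)-[262,225]+.5)*12)],False,col,1)
cv2.imwrite("pics/ab2.png",a)
E
```

```text
(no output)
```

View pics/ab2.png

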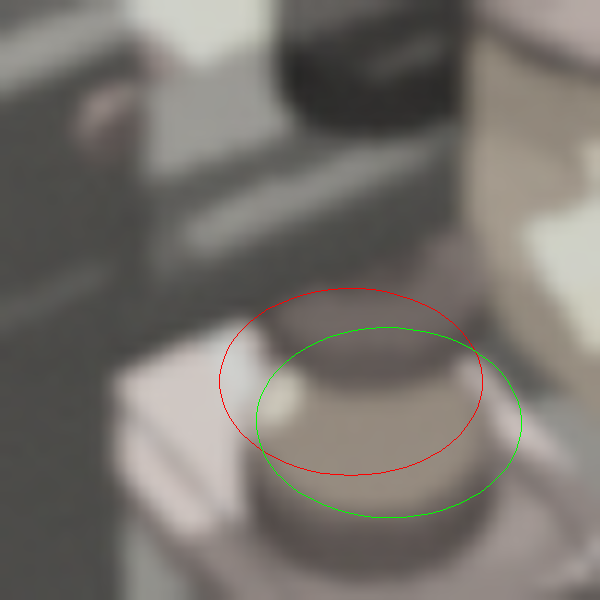

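Call:
{"method": "step_arm", "body": {
  "steps": [
    [0.005, 0, 0, 0, 0, 0, 1],
    [0.007, 0, 0, 0, 0, 0, 1],
    [0.007, 0, 0, 0, 0, 0, 1]
  ]
}}

```text
time_s: 6.08
position: [0.5918, -0.0267, 0.0676]
tcp_rot: [[0.024, 1.0, 0.0], [1.0, -0.024, -0.002], [-0.002, 0.0, -1.0]]
force: [-0.3, -6.8, -0.6]
opening: 0.006
grasp_force: 3.0
```

The carrier now resists stiffly about 13 mm further on, so it is in its station. I'll back off and lift.

Call:
{"method": "step_arm", "body": {
  "steps": [
    [-0.04, 0, 0, 0, 0, 0, 1],
    [-0.1, 0, 0, 0, 0, 0, 1],
    [-0.13, 0, -0.1, 0, 0, 0, 1],
    [-0.13, 0, -0.22, 0, 0, 0, 1],
    [-0.13, 0, -0.35, 0, 0, 0, 1],
    [-0.13, 0, -0.48, 0, 0, 0, 1],
    [-0.13, 0, -0.61, 0, 0, 0, 1],
    [-0.13, 0, -0.74, 0, 0, 0, 1]
  ]
}}

```text
time_s: 6.75
position: [0.5904, -0.064, 0.2917]
tcp_rot: [[0.025, 1.0, 0.0], [1.0, -0.025, 0.001], [0.001, 0.0, -1.0]]
force: [0.9, -0.6, -0.0]
opening: 0.006
grasp_force: 0.0
```

Call:
{"method": "step_arm", "body": {
  "steps": [
    [0, 0, -0.12, 0, 0, 0, 1],
    [0, 0, -0.25, 0, 0, 0, 1],
    [0, 0, -0.25, 0, 0, 0, 1],
    [0, 0, -0.25, 0, 0, 0, 1]
  ]
}}

```text
time_s: 7.08
position: [0.5919, -0.0645, 0.3679]
tcp_rot: [[0.025, 1.0, 0.007], [1.0, -0.024, -0.001], [-0.001, 0.007, -1.0]]
force: [-0.0, -0.0, -0.4]
opening: 0.001
grasp_force: 0.0
```

```bash
python3 - <<'E'
from h import *
c=capture("scene"); im=c["image"]
x0,y0=250,150
a=cv2.resize(im[y0:y0+130,x0:x0+130],None,fx=4.6,fy=4.6,interpolation=cv2.INTER_CUBIC)[:,:,::-1].copy()
o=np.array([.592,.108]); ya=np.array([.023,1]);th=np.linspace(0,6.28,60)
n=o-ya*.115;P=np.c_[n[0]+.011*np.cos(th),n[1]+.011*np.sin(th),np.full(60,.074)]
cv2.polylines(a,[np.int32((proj(c,P)-[x0,y0]+.5)*4.6)],False,(0,255,0),1)
b=np.array([.592-.077,.108+.0018,.266]); 
for k in(-.05,0,.05): cv2.circle(a,tuple(map(int,(proj(c,b+[.023*k,k,0])[0]-[x0,y0]+.5)*4.6)),3,(0,0,255),-1)
cv2.imwrite("pics/p.png",a); s=read_state(); print(s["position"],s["force"]); print(norm([.508,.110,.36],-1.3)[0],norm([.508,.110,.318],-1.3)[0])
E
```

```text
[ 0.59064255 -0.06414388  0.36532269] [-0.31717907 -0.78282003 -0.20651951]
[0.574, -0.29, 0.017, 0.002, -0.001, -0.002] [0.573, -0.29, 0.157, 0.002, -0.001, -0.002]
```

View pics/p.png

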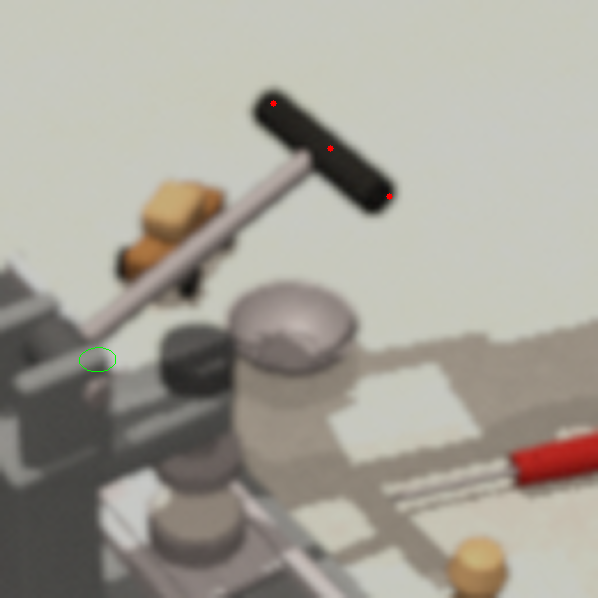

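Only the bar matters here: it is seen at about (322,150), within a few mm of my prediction. Next I'll move above it and check the post from the top.

Call:
{"method": "step_arm", "body": {
  "steps": [
    [0.13, -0.06, 0, 0, 0, 0, 1],
    [0.26, -0.12, 0, 0, 0, 0, 1],
    [0.39, -0.18, 0, 0, 0, 0, 1],
    [0.5, -0.24, 0, 0, 0, 0, 1],
    [0.57, -0.275, 0, 0, 0, 0, 1],
    [0.57, -0.275, 0, 0, 0, 0, 1],
    [0.57, -0.275, 0.1, 0, 0, 0, 1],
    [0.57, -0.275, 0.1, 0, 0, 0, 1]
  ]
}}

```text
time_s: 7.8
position: [0.5089, 0.1088, 0.3292]
tcp_rot: [[0.024, 1.0, -0.012], [1.0, -0.024, -0.0], [-0.0, -0.012, -1.0]]
force: [-1.5, -0.9, -1.1]
opening: 0.001
grasp_force: 0.0
```

```bash
python3 - <<'E'
from h import *
c=capture("top"); im=c["image"]
x0,y0,k=240,190,7
a=cv2.resize(im[y0:y0+60,x0:x0+105],None,fx=k,fy=k,interpolation=cv2.INTER_CUBIC)[:,:,::-1].copy()
o=np.array([.592,.108]); ya=np.array([.023,1]);th=np.linspace(0,6.28,60)
for q,r,z,col in((-.115,.011,.074,(0,255,0)),(-.13,.011,.074,(0,0,255)),(0,.029,.047,(0,255,0))):
    n=o+ya*q;P=np.c_[n[0]+r*np.cos(th),n[1]+r*np.sin(th),np.full(60,z)]
    cv2.polylines(a,[np.int32((proj(c,P)-[x0,y0]+.5)*k)],False,col,1)
cv2.imwrite("pics/p2.png",a); s=read_state(); print(s["position"],s["force"])
E
```

```text
[0.5099226  0.10841307 0.33086788] [-0.94401642  0.36381224 -1.12802923]
```

View pics/p2.png

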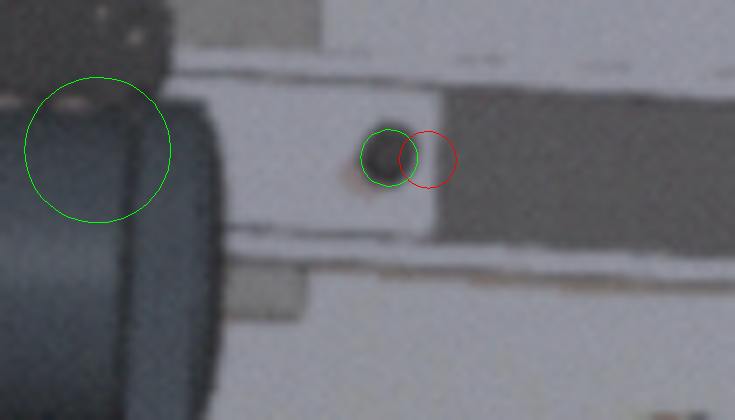

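The post matches the home circle (green) at (390,154), so the carrier is in its station. Now I'll press the lever.

Call:
{"method": "step_arm", "body": {
  "steps": [
    [0, 0, 0.03, 0, 0, 0, 1],
    [0, 0, 0.06, 0, 0, 0, 1],
    [0, 0, 0.09, 0, 0, 0, 1],
    [0, 0, 0.12, 0, 0, 0, 1],
    [0, 0, 0.14, 0, 0, 0, 1],
    [0, 0, 0.16, 0, 0, 0, 1],
    [0, 0, 0.18, 0, 0, 0, 1],
    [0, 0, 0.18, 0, 0, 0, 1]
  ]
}}

```text
time_s: 8.52
position: [0.5089, 0.1085, 0.279]
tcp_rot: [[0.025, 1.0, -0.008], [1.0, -0.025, 0.0], [-0.0, -0.008, -1.0]]
force: [-0.6, -0.1, 2.1]
opening: 0.009
grasp_force: 1.2
```

Call:
{"method": "step_arm", "body": {
  "steps": [
    [0, 0, 0.02, 0, 0, 0, 1],
    [0, 0, 0.04, 0, 0, 0, 1],
    [0, 0, 0.06, 0, 0, 0, 1],
    [0, 0, 0.08, 0, 0, 0, 1],
    [0, 0, 0.1, 0, 0, 0, 1],
    [0, 0, 0.12, 0, 0, 0, 1],
    [0, 0, 0.14, 0, 0, 0, 1],
    [0, 0, 0.14, 0, 0, 0, 1]
  ]
}}

```text
time_s: 9.18
position: [0.51, 0.1087, 0.2378]
tcp_rot: [[0.025, 1.0, -0.006], [1.0, -0.025, 0.001], [0.0, -0.006, -1.0]]
force: [-6.7, 0.2, 9.6]
opening: 0.004
grasp_force: 4.7
```

Call:
{"method": "step_arm", "body": {
  "steps": [
    [0, 0, 0.02, 0, 0, 0, 1],
    [0, 0, 0.035, 0, 0, 0, 1],
    [0, 0, 0.05, 0, 0, 0, 1],
    [0, 0, 0.065, 0, 0, 0, 1],
    [0, 0, 0.08, 0, 0, 0, 1],
    [0, 0, 0.09, 0, 0, 0, 1],
    [0, 0, 0.095, 0, 0, 0, 1],
    [0, 0, 0.095, 0, 0, 0, 1]
  ]
}}

```text
time_s: 9.85
position: [0.5103, 0.1088, 0.2097]
tcp_rot: [[0.025, 1.0, -0.005], [1.0, -0.025, 0.001], [0.0, -0.005, -1.0]]
force: [-6.1, 0.4, 7.4]
opening: 0.002
grasp_force: 3.5
```

Call:
{"method": "step_arm", "body": {
  "steps": [
    [0, 0, 0.01, 0, 0, 0, 1],
    [0, 0, 0.02, 0, 0, 0, 1],
    [0, 0, 0.02, 0, 0, 0, 1],
    [0, 0, 0.02, 0, 0, 0, 1],
    [0, 0, 0.02, 0, 0, 0, 1]
  ]
}}

```text
time_s: 10.27
position: [0.5108, 0.1087, 0.2046]
tcp_rot: [[0.025, 1.0, -0.004], [1.0, -0.025, 0.001], [0.0, -0.004, -1.0]]
force: [-6.0, 0.6, 9.3]
opening: 0.003
grasp_force: 4.9
```

Call:
{"method": "step_arm", "body": {
  "steps": [
    [0, 0, 0, 0, 0, 0, 1],
    [0, 0, 0, 0, 0, 0, 1],
    [0, 0, 0, 0, 0, 0, 1],
    [0, 0, 0, 0, 0, 0, 1],
    [0, 0, 0, 0, 0, 0, 1],
    [0, 0, 0, 0, 0, 0, 1],
    [0, 0, 0, 0, 0, 0, 1]
  ]
}}

```text
time_s: 10.85
position: [0.5108, 0.1087, 0.2046]
tcp_rot: [[0.025, 1.0, -0.004], [1.0, -0.025, 0.001], [0.0, -0.004, -1.0]]
force: [-4.8, 0.7, 9.9]
opening: 0.002
grasp_force: 4.9
```

```bash
python3 - <<'E'
from h import *
c=capture("scene");s=read_state(); print(s["position"],s["force"],s["qvel"])
g=cv2.cvtColor(c["image"],cv2.COLOR_RGB2GRAY)
o=np.array([.592,.108])
for q in(.5,.6,.7):
    b=np.array([.592+.08-.17*np.cos(.4-q),.108+.0018,.2+.17*np.sin(.4-q)])
    print(q,[proj(c,b+[.023*k,k,0])[0].round(1).tolist() for k in(-.048,0,.048)])
cv2.imwrite("pics/f.png",cv2.resize(c["image"][150:270,260:400],None,fx=5,fy=5,interpolation=cv2.INTER_CUBIC)[:,:,::-1])
E
```

```text
[0.51083428 0.10874372 0.20462963] [-5.37043413  0.37794482  9.32396526] [ 0.02820144  0.06911482 -0.07843752 -0.04678702 -0.05570371 -0.08439533]
0.5 [[312.4, 197.6], [323.6, 207.2], [335.5, 217.5]]
0.6 [[311.4, 203.1], [322.5, 212.8], [334.2, 223.1]]
0.7 [[310.0, 208.6], [320.9, 218.4], [332.5, 228.8]]
```

```bash
python3 - <<'E'
from h import *
c=capture("scene"); g=cv2.cvtColor(c["image"],cv2.COLOR_RGB2GRAY)
print(g[206:240,324:346:2])
for q in(.5,.6,.7):
    b=np.array([.592+.08-.17*np.cos(.4-q),.108+.0018,.2+.17*np.sin(.4-q)])
    print(q,proj(c,b+[.023*.05-.0,.05,-.012])[0],proj(c,b+[.001,.05,.012])[0])
E
```

```text
[[ 24 134 201 205 205 205 204 204 205 205 205]
 [ 23 138 201 205 205 205 204 204 205 205 205]
 [ 23 149 203 204 204 205 204 204 204 205 204]
 [ 29 158 204 205 204 204 204 205 205 204 205]
 [ 38 159 204 205 205 204 205 205 204 205 205]
 [ 34 143 200 205 205 205 205 205 205 205 205]
 [ 25 104 184 204 205 205 205 204 204 204 204]
 [ 25  57 148 197 205 205 204 204 205 205 204]
 [ 22  31  94 178 204 205 205 204 204 204 204]
 [ 23  26  48 140 196 205 204 205 205 205 204]
 [ 23  23  25  88 174 203 204 204 204 204 204]
 [ 21  21  24  44 132 194 203 204 205 204 204]
 [ 19  24  23  28  80 164 199 204 204 204 204]
 [ 23  22  23  25  40 114 188 204 204 204 204]
 [ 40  19  22  23  27  60 168 203 204 205 204]
 [ 73  23  23  24  24  30 139 201 204 204 204]
 [112  40  22  24  22  25 125 199 205 204 204]
 [133  78  25  23  18  23 137 201 205 204 204]
 [141 116  50  22  18  41 160 203 204 205 204]
 [143 136  86  26  28  83 180 204 205 204 203]
 [137 138 119  73  70 142 196 204 205 204 204]
 [125 138 143 139 139 184 203 204 205 204 204]
 [121 137 154 183 186 200 204 204 205 205 205]
 [131 138 158 198 202 204 204 205 205 205 204]
 [137 139 160 200 205 205 204 204 205 205 204]
 [136 140 164 202 205 205 205 204 204 204 205]
 [137 143 178 203 205 205 204 204 205 204 205]
 [139 151 193 204 205 204 205 204 204 204 205]
 [147 166 199 205 205 205 204 204 205 206 205]
 [172 191 203 205 205 204 204 204 205 205 205]
 [194 202 205 204 205 205 205 205 205 205 205]
 [203 205 205 204 205 204 205 205 205 205 205]
 [204 205 205 205 205 205 205 204 205 205 205]
 [204 205 205 205 204 205 205 205 205 205 205]]
0.5 [335.67147372 221.6548425 ] [336.37142626 214.06648222]
0.6 [334.42916976 227.20944274] [335.10766787 219.76926787]
0.7 [332.69692662 232.81944444] [333.34783379 225.51981556]
```

Call:
{"method": "step_arm", "body": {
  "steps": [
    [0, 0, 0.005, 0, 0, 0, 1],
    [0, 0, 0.006, 0, 0, 0, 1],
    [0, 0, 0.006, 0, 0, 0, 1],
    [0, 0, 0.006, 0, 0, 0, 1],
    [0, 0, 0.006, 0, 0, 0, 1],
    [0, 0, 0.006, 0, 0, 0, 1],
    [0, 0, 0.006, 0, 0, 0, 1],
    [0, 0, 0.006, 0, 0, 0, 1]
  ]
}}

```text
time_s: 11.62
position: [0.511, 0.1088, 0.2031]
tcp_rot: [[0.025, 1.0, -0.003], [1.0, -0.025, 0.0], [0.0, -0.003, -1.0]]
force: [-5.3, 0.8, 10.9]
opening: 0.003
grasp_force: 5.4
```

```bash
python3 -c "
from rig import *
s=read_state();print(s['position'],s['force']);print(hand_in())"
```

```text
[0.51102469 0.10876136 0.20306158] [-5.28169675  0.81607821 10.89958506]
the job is handed in; nothing more can be done
None
```

I handed the job in at about 12 s with the carrier clicked into its station and the arm holding the lever near the third click (estimated 0.58–0.60 rad, about 11 N down); no verdict was returned, and I did not re-check the bystanders at the end.

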